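Start the toaster: lever down, bar key, square key

TASK

Toast the two slices: with the closed fingers push the toaster's lever all the way down so that it stays down, then press the long bar key on top of its control end fully down and let it spring back, and after that do the same with the square key. Do not press the round key, which cancels. Only press: lift and carry nothing; the toaster and the things around it stay where they stand.

Things in the scene. Friction and masses are not known exactly. Their poses are not given: they have to be found in the camera images.
- toaster: toaster, 250 (x) x 170 (y) x 168 mm high, 1.9 kg, loose on rubber feet. Origin: centre of underside, z up, x from the black control end (facing the robot) to the steel end. Control end: x -125 to -50 mm, 140 mm high. Steel body behind it, 168 mm high, with 2 bread slices (front ends x = -8 mm) that reach 215 mm over the worktop with the lever up, 180 mm with it down
- carriage (a joint): the toaster's lever with the bread carriage: travel downwards in m, 0 is fully up, 0.035 fully down (a hard stop). It has no spring: about 3 N moves it and it stays where it is left. It may start up to 6 mm down
- lever_top (a point): centre of the top face of the lever, a steel tab 34 mm (x) x 46 mm (y) x 14 mm thick that sticks out of the front face of the control end; the point lies 23 mm in front of that face (toaster x = -148 mm) and 131 mm above the worktop when fully up; it moves with the lever; the point's axes are the toaster's
- key_bar (a joint): travel of the long bar key, 42 mm (x) x 14 mm (y), on the left (toaster y = +52 mm), in m: 0 is up, 0.006 fully down; it springs back. It needs 1.8 N to start and 5.4 N fully down. All three keys are of the same grey plastic
- key_bar_top (a point): centre of the top face of the long bar key: on top of the black control end, at toaster x = -88 mm, 10 mm proud of that end (150 mm above the worktop) when up; a key pressed fully down still stands 4 mm proud
- key_round (a joint): travel of the round key, 24 mm across, in the middle (toaster y = 0); it cancels the toasting, in m: 0 is up, 0.006 fully down; it springs back. It needs 1.8 N to start and 5.4 N fully down. All three keys are of the same grey plastic
- key_round_top (a point): centre of the top face of the round key: on top of the black control end, at toaster x = -88 mm, 10 mm proud of that end (150 mm above the worktop) when up; a key pressed fully down still stands 4 mm proud
- key_square (a joint): travel of the square key, 25 x 25 mm, on the right (toaster y = -52 mm), in m: 0 is up, 0.006 fully down; it springs back. It needs 1.8 N to start and 5.4 N fully down. All three keys are of the same grey plastic
- key_square_top (a point): centre of the top face of the square key: on top of the black control end, at toaster x = -88 mm, 10 mm proud of that end (150 mm above the worktop) when up; a key pressed fully down still stands 4 mm proud
- honey_jar: round glass honey jar, 64 mm across, 97 mm tall; a bystander. Origin: centre of its underside
- salt_shaker: slim metal-topped salt shaker, 44 mm across, 90 mm tall; a bystander. Origin: centre of its underside
- fish_tin: low oblong food tin, 63 x 105 x 25 mm, long side along its y; a bystander. Origin: centre of its underside
- mug: white mug with handle, about 78 mm across, 97 mm tall; a bystander. Origin: centre of its underside
- pepper_mill: turned dark wooden pepper mill, 58 mm across, 170 mm tall; a bystander. Origin: centre of its underside
- kitchen_timer: round white kitchen timer, 69 mm across, 46 mm tall; a bystander. Origin: centre of its underside

How it is judged:
By the outcome, as a careful person would: the job done as asked, in the order asked, and still so for the second after the job is handed in, with the robot touching nothing.
It also fails if it takes over 48 s, if anything falls off the work surface, if the arm or the gripper's body presses on something with over 40 N, if the wrist force passes 120 N, or if a joint passes its speed limit or range.

ROBOT

A 7-joint arm with a two-finger parallel gripper is mounted at the origin on a cart in front of the work surface, level with it; the furniture and walls round the work are solid. World frame = base frame: x ahead of the robot, y to its left, z up, the work surface at z = 0. Lengths are in m, angles in degrees, forces in N, time in s.
With the tool pointing down it reaches from about 0.4 to 0.925 m from the base axis. Payload 5.6 kg.
Tool frame: the origin (TCP) lies at the very end of the fingers, on their centre line; the grasp point (between the pads) lies 19 mm behind it; z points along the fingers, y is the line along which they close (so a half turn about z gives the same grasp; the last joint's range is limited). The gripper opens to 85 mm and grips with 20 to 120 N. Pads are 22 mm wide; open, the fingers measure 114 mm over their backs; the gripper's body (76 mm by 85 mm) begins 54 mm behind the grasp point. The pads swing forward as they close: fully open they stand 13 mm farther back than shut.
Start: joints at [67.724, 26.786, -0.665, 91.828, 0.344, 61.387, -3.226], TCP at [0.22, -0.612, 0.231] pointing down, gripper open.
Joint ranges: [-144.91, 144.91], [-17.63, 115.5], [-89.93, 88.59], [15.96, 139.68], [-74.01, 254.01], [8.47, 105.57], [-167.45, 167.45]. Speed limits (degrees/s): [147.25, 147.25, 180, 180, 180, 180, 180].

INTERFACE

Orientations are given as a 3x3 rotation matrix whose columns are the frame's x, y, z axes.
In Python, from rig import * gives the robot as it stands.
- The arm moves only by the shell command python3 -m jog 'ROWS' [FORCE]. ROWS is a JSON object of lists of equal length, an entry for each row: "dp": the shift along the tool's x, y, z in mm, a list of three; "angular": the turn, a rotation vector about the tool's x, y, z in rad, a list of three; "grip": the opening, from -1 (shut) to 1 (fully open), so that 0 is half open. A call has 1 to 12 rows; each row is the pose to reach, as a shift and turn from the pose commanded when the call began, along the tool's axes at that moment; what a row does not reach only later rows make up. A row lasts 1/10 s, in which the tool goes at most 50 mm and 8.59 degrees, less where a joint would pass 70% of its speed; a pose out of reach is approached as far as the arm can. A call with a gripper value outside its range is refused whole. The fingers move at their own pace and stop on an object; FORCE is the grip in N (left out, the last holds). Time passes only in rows, so rows that repeat a pose let the fingers close. It gives the time, the measured TCP pose, the force, the opening and the grip force at its end, in the units of the state.
- sense(): the state, without advancing time (a new reading comes with each control period).
- camera(name): name is "side" or "top" or "wrist"; returns (picture, depth): 480x640x3 uint8, red, green, blue; 480x640 float32, m along the optical axis (not along the pixel's ray), 0 where there is no reading.
- camera_params(name): a dict with "camera_matrix" (3x3 intrinsics, pixels), "dist_coeffs" ([k1, k2, p1, p2, k3] as OpenCV has them; the pictures are not rectified), "R" (3x3) and "t" (3): a world point X has camera coordinates R X + t. Camera axes: x right, y down, z forward; pixel columns grow to the right and rows downward; lengths in m; the calibration is good to about 2 mm. A picture is of the moment at which its call begins: read the wrist's pose just before it. camera_params takes no time and is no camera call; for the wrist camera it gives the pose at the moment of the call.
- sign_off(): hands the job in; it is judged then, once.
Trained networks look in the newest picture that a camera, given by its name, has taken for a name from the list of things; names that differ only in an ending like _2 or _b are one class to them, and where a whole thing is asked for, a point or a joint stands for the part that bears it (a point fixed in the world has none). Each returns a list of dicts, best first, with "score" (0 to 1); they miss things now and then, are a little off and sometimes report something else, mostly with a low value. They report only what shows in the picture. A call takes as long as a camera call.
- look_for(camera, name): "box" ([left, top, right, bottom] in pixels, round what is visible of it).
- silhouettes(camera, name): "pixels" (480x640 bool, what is visible of it) and "box" ([left, top, right, bottom] in pixels, round what is visible of it).
The state is a dict: "t": time; "joint_positions": joint angles; "joint_velocities": joint speeds; "tau": joint torques, N m; "position": TCP position; "eef_rot": TCP orientation; "wrist_force": force on the tool from outside, world axes, zero at the start; "wrist_torque": the same for the moment, N m; "grip_width": opening from 0.0 (shut) to 1.0 (fully open); "grasp_force": force on a finger pad.
Only numpy, scipy, OpenCV 4.12 (cv2) and the standard library are available. Lean on these libraries where they do the work, as an engineer would, in place of code of your own. Each camera call takes 0.05 s, during which the arm holds its last target. There are 200 camera calls.

## Working session

There is one attempt and no reset: what is moved stays moved. The work goes in short steps, Python scripts to look and compute and a shell command to move; the robot and the scene stay as the last step left them, time stands still between calls to the robot, and variables do not carry over. Pictures are saved under pics/ and viewed, at most 10 in all, crops included, and the job is handed in when it is done.

```bash
mkdir -p pics; python3 - <<'E'
from rig import *
import cv2,numpy as np
s=sense();print(s['t'],s['position'],np.round(s['eef_rot'],3).tolist(),s['grip_width'])
ims=[]
for n in('side','top'):
    p,d=camera(n);np.savez(f'{n}.npz',p=p,d=d);cv2.imwrite(f'pics/{n}.png',p[...,::-1])
    P=camera_params(n);print(n,P)
E
```

```text
0.0 [ 0.22007314 -0.61100763  0.2303362 ] [[0.941, 0.339, -0.001], [0.339, -0.941, 0.002], [-0.0, -0.002, -1.0]] 0.9997667651956471
side {'camera_matrix': array([[482.6783673 ,   0.        , 317.18685662],
       [  0.        , 482.6783673 , 235.15221917],
       [  0.        ,   0.        ,   1.        ]]), 'dist_coeffs': array([0.03594226, 0.        , 0.        , 0.        , 0.        ]), 'R': array([[ 0.28295898, -0.95912193,  0.00439742],
       [-0.83814856, -0.24949337, -0.48503614],
       [ 0.46630592,  0.13355964, -0.87448305]]), 't': array([-0.11481772,  0.55401156,  0.79251787])}
top {'camera_matrix': array([[606.43302758,   0.        , 316.49693907],
       [  0.        , 606.43302758, 232.37487968],
       [  0.        ,   0.        ,   1.        ]]), 'dist_coeffs': array([-0.06074138,  0.        ,  0.        ,  0.        ,  0.        ]), 'R': array([[-0.29496449, -0.95549839,  0.00433233],
       [-0.91052591,  0.27970083, -0.3044832 ],
       [ 0.28972145, -0.09375643, -0.95250786]]), 't': array([0.19631881, 0.53680506, 1.34958816])}
```

View pics/top.png

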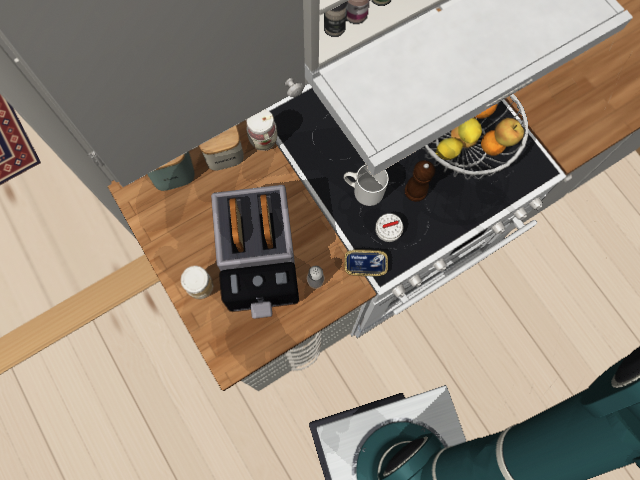

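View pics/side.png

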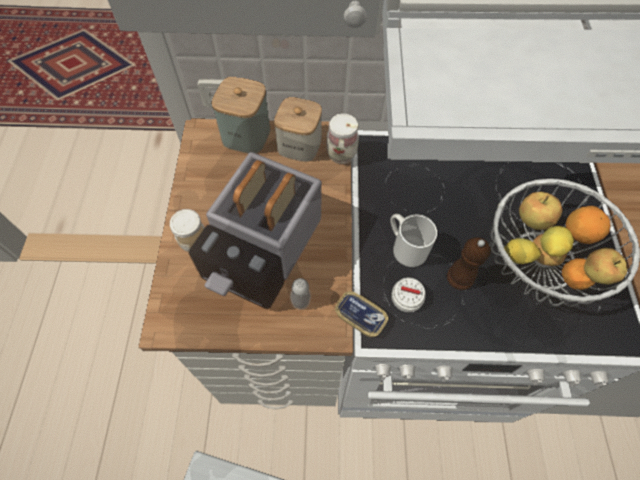

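Top view: the toaster's control end faces the robot. The lever is at about (261,310), bar key (235,283), round (258,281) and square (281,278). The honey jar (197,281) and salt shaker (316,275) flank it. The side view agrees.

```bash
cat > h.py <<'E'
from rig import *
import cv2,numpy as np
def cloud(n,d,P=None):
    P=P or camera_params(n);K=P['camera_matrix']
    v,u=np.mgrid[:480,:640];q=cv2.undistortPoints(np.stack([u,v],-1).reshape(-1,1,2).astype(float),K,P['dist_coeffs']).reshape(480,640,2)
    X=np.dstack([q*d[...,None],d])
    return (X-P['t'])@P['R']
E
python3 - <<'E'
from h import *
for n in('top','side'):
    z=np.load(n+'.npz');W=cloud(n,z['d']);p=z['p'].astype(int)
    print(n,'toaster')
    for nm in('toaster','lever_top','key_bar','key_round','key_square','honey_jar','salt_shaker'):
        r=silhouettes(n,nm)
        for o in r[:1]:
            m=o['pixels']&(z['d']>0);w=W[m];print(nm,round(o['score'],2),np.round(o['box']),m.sum(),np.round(np.median(w,0),4),'zmax',np.round(np.percentile(w[:,2],[5,50,95]),3))
            if nm=='toaster':
                for lo,hi in((.16,.175),(.133,.146),(.1465,.156)):
                    b=w[(w[:,2]>lo)&(w[:,2]<hi)];print(lo,len(b),b[:,2].mean(),cv2.minAreaRect((b[:,:2]*1000).astype(np.float32)))
    if n=='top':
        for uv in((235,283),(258,281),(281,278),(261,310),(240,300),(280,297),(330,300)):print(uv,np.round(W[uv[1],uv[0]],4))
E
```

```text
top toaster
toaster 0.82 [212. 187. 300. 315.] 9237 [0.551  0.182  0.1619] zmax [0.049 0.162 0.206]
0.16 4215 0.16642696242097568 ((606.5593872070312, 171.75262451171875), (170.32373046875, 177.28414916992188), 80.39656829833984)
0.133 2215 0.14048007145241687 ((551.1412353515625, 180.94728088378906), (169.87306213378906, 263.9576416015625), 79.73252868652344)
0.1465 502 0.15083936148400995 ((560.9411010742188, 177.22486877441406), (160.58143615722656, 236.46466064453125), 78.64312744140625)
lever_top 0.88 [229. 198. 275. 320.] 1093 [0.5801 0.1974 0.1961] zmax [0.123 0.196 0.213]
key_round 0.4 [255. 273. 265. 289.] 83 [0.4818 0.1929 0.1516] zmax [0.147 0.152 0.155]
key_square 0.5 [276. 272. 286. 285.] 102 [0.4745 0.1423 0.1507] zmax [0.147 0.151 0.156]
honey_jar 0.76 [184. 266. 214. 300.] 722 [0.5337 0.3282 0.0968] zmax [0.046 0.097 0.102]
salt_shaker 0.59 [307. 267. 324. 289.] 270 [0.4695 0.0635 0.0817] zmax [0.035 0.082 0.092]
(235, 283) [0.4904 0.2409 0.1549]
(258, 281) [0.4804 0.1917 0.1534]
(281, 278) [0.4724 0.1417 0.1523]
(261, 310) [0.4219 0.2035 0.1281]
(240, 300) [0.4551 0.
[... 407 characters left out ...]
243.91648864746094), 80.04057312011719)
0.1465 826 0.15014280604468763 ((572.796875, 170.23602294921875), (166.9954071044922, 225.14915466308594), 80.76179504394531)
lever_top 0.64 [204. 158. 297. 294.] 2386 [0.5884 0.1892 0.1735] zmax [0.122 0.173 0.208]
key_bar 0.7 [202. 235. 217. 253.] 170 [0.4889 0.2393 0.1472] zmax [0.142 0.147 0.15 ]
key_round 0.54 [224. 245. 238. 259.] 139 [0.4804 0.1884 0.1473] zmax [0.138 0.147 0.15 ]
key_square 0.52 [250. 256. 266. 275.] 173 [0.4714 0.1371 0.1477] zmax [0.142 0.148 0.15 ]
honey_jar 0.93 [173. 213. 206. 253.] 926 [0.5322 0.3241 0.0935] zmax [0.047 0.093 0.097]
salt_shaker 0.86 [291. 280. 312. 309.] 488 [0.467  0.0528 0.0606] zmax [0.012 0.061 0.087]
```

```bash
cat >> h.py <<'E'
a=np.radians(-10);RT=np.array([[np.cos(a),-np.sin(a)],[np.sin(a),np.cos(a)]]);O=np.array([.5686,.1755])
def tw(x,y,z): return np.r_[O+RT@[x,y],z]
def go(*pts):
    s=sense();R=np.array(s['eef_rot']);G=np.c_[np.r_[RT[:,0],0],np.r_[RT[:,1],0]*-1,[0,0,-1]]
    print('now',s['t'],np.round(s['position'],4),'F',np.round(s['wrist_force'],1),'ang',np.round(cv2.Rodrigues(R.T@G)[0].ravel(),3))
    for p in pts: print(np.round(p,3),'dp',np.round(1000*R.T@(np.array(p)-s['position']),1))
E
python3 - <<'E'
from h import *
P=camera_params('wrist');s=sense()
print('wristcam in tool',np.array(s['eef_rot']).T@(-P['R'].T@P['t']-s['position']))
W=cloud('top',np.load('top.npz')['d'])
for uv in((450,60),(375,165),(600,20),(422,165),(370,175)):print(uv,np.round(W[uv[1],uv[0]],3))
go([.33,-.45,.27],[.42,-.25,.27],[.45,-.05,.27],tw(-.148,0,.25),tw(-.148,0,.15))
E
```

```text
wristcam in tool [ 0.08468927  0.00036645 -0.14185178]
(450, 60) [ 0.681 -0.254  0.512]
(375, 165) [ 0.525 -0.057  0.513]
(600, 20) [ 0.684 -0.56   0.511]
(422, 165) [ 0.634 -0.247  0.155]
(370, 175) [ 0.694 -0.151  0.028]
now 0.8 [ 0.2203 -0.6115  0.2313] F [ 0.4 -0.3 -0.3] ang [ 0.   -0.    0.52]
[ 0.33 -0.45  0.27] dp [ 157.9 -114.8  -38.7]
[ 0.42 -0.25  0.27] dp [ 310.4 -272.5  -38.7]
[ 0.45 -0.05  0.27] dp [ 406.4 -450.5  -38.7]
[0.423 0.201 0.25 ] dp [ 466.  -696.   -18.7]
[0.423 0.201 0.15 ] dp [ 466.  -696.    81.3]
```

Tool yaw is 0.52 rad off. I'll swing round in front of the hood slab (z 0.51, corner x 0.525, y -0.06), closing the fingers on the way.

```bash
python3 -m jog '{"dp":[[40,-29,0],[80,-58,0],[120,-87,0],[158,-115,0],[185,-148,0],[212,-181,0],[239,-214,0],[266,-247,0],[292,-279,0],[292,-279,0]],"angular":[[0,0,0],[0,0,0],[0,0,0.1],[0,0,0.2],[0,0,0.3],[0,0,0.4],[0,0,0.5],[0,0,0.52],[0,0,0.52],[0,0,0.52]],"grip":[-1,-1,-1,-1,-1,-1,-1,-1,-1,-1]}' 30
python3 - <<'E'
from h import *
go([.41,-.08,.24],[.415,.06,.24],tw(-.155,0,.24),tw(-.155,0,.15))
E
```

```text
t: 1.8
position: [0.4026, -0.2446, 0.2316]
eef_rot: [[0.986, -0.164, 0.001], [-0.164, -0.986, 0.002], [0.001, -0.002, -1.0]]
wrist_force: [0.1, 0.0, 0.3]
grip_width: -0.006
grasp_force: 0.0
now 1.8 [ 0.4026 -0.2446  0.2316] F [0.1 0.  0.3] ang [-0.002 -0.001  0.009]
[ 0.41 -0.08  0.24] dp [ -19.7 -163.5   -8.1]
[0.415 0.06  0.24 ] dp [ -37.8 -302.5   -7.9]
[0.416 0.202 0.24 ] dp [ -60.3 -443.1   -7.6]
[0.416 0.202 0.15 ] dp [ -60.3 -442.9   82.4]
```

```bash
python3 -m jog '{"dp":[[-5,-40,-4],[-10,-80,-8],[-15,-120,-8],[-20,-163,-8],[-26,-208,-8],[-32,-255,-8],[-38,-302,-8],[-45,-348,-8],[-53,-395,-8],[-58,-440,-8],[-58,-443,-8],[-58,-443,-8]],"angular":[[0,0,0.009],[0,0,0.009],[0,0,0.009],[0,0,0.009],[0,0,0.009],[0,0,0.009],[0,0,0.009],[0,0,0.009],[0,0,0.009],[0,0,0.009],[0,0,0.009],[0,0,0.009]],"grip":[-1,-1,-1,-1,-1,-1,-1,-1,-1,-1,-1,-1]}'
python3 - <<'E'
from h import *
P=camera_params('wrist');p,d=camera('wrist');W=cloud('wrist',d,P)
cv2.imwrite('pics/w1.png',p[...,::-1]);np.savez('w1.npz',p=p,d=d,W=W)
L=(W.reshape(-1,3)[:,:2]-O)@RT;z=W.reshape(-1,3)[:,2];ok=d.ravel()>0
for lo,hi,xa,xb in((.11,.135,-.18,-.127),(.146,.158,-.12,-.055),(.16,.175,-.06,.14)):
    m=ok&(z>lo)&(z<hi)&(L[:,0]>xa)&(L[:,0]<xb)&(abs(L[:,1])<.1)
    if m.sum()>20:print(lo,m.sum(),np.median(z[m]),np.round(np.percentile(L[m],[1,50,99],axis=0),4).tolist(),cv2.minAreaRect((L[m]*1000).astype(np.float32)))
for nm in('key_bar','key_round','key_square'):
    for o in silhouettes('wrist',nm)[:1]:
        m=o['pixels'].ravel()&ok;print(nm,o['score'],np.round(o['box']),np.round(np.mean(L[m],0),4),np.median(z[m]))
go(tw(-.15,0,.14),tw(-.15,0,.096))
E
```

```text
t: 3.0
position: [0.4202, 0.1968, 0.2391]
eef_rot: [[0.984, -0.18, -0.0], [-0.18, -0.984, 0.0], [-0.0, -0.0, -1.0]]
wrist_force: [-0.3, -0.2, -0.4]
grip_width: 0.003
grasp_force: 0.0
0.11 2578 0.12545737078332048 [[-0.1624, -0.0215], [-0.1446, 0.001], [-0.1297, 0.0233]] ((-146.57467651367188, 1.1376495361328125), (46.04301834106445, 34.53779602050781), 89.41435241699219)
0.146 3950 0.14902598926613073 [[-0.1054, -0.0617], [-0.0859, 0.0005], [-0.0671, 0.0595]] ((-87.42988586425781, -1.0051765441894531), (123.75262451171875, 41.1889533996582), 89.001953125)
0.16 22932 0.164011144807805 [[-0.0483, -0.0799], [-0.0282, 0.0019], [-0.003, 0.0828]] ((-25.628469467163086, 1.680633544921875), (169.9867401123047, 47.886436462402344), 89.397705078125)
key_bar 0.59 [370. 131. 416. 172.] [-0.0858 -0.0497] 0.14889464674465566
key_round 0.81 [295. 134. 332. 175.] [-0.0861  0.0013] 0.14914450718914218
key_square 0.97 [374. 132. 414. 175.] [-0.0858 -0.0496] 0.14891987398043244
now 3.2 [0.4205 0.1944 0.2392] F [ 0.9  0.5 -0.8] ang [ 0.001 -0.    -0.012]
[0.421 0.202 0.14 ] dp [-0.9 -7.2 99.2]
[0.421 0.202 0.096] dp [ -0.9  -7.2 143.2]
```

View pics/w1.png

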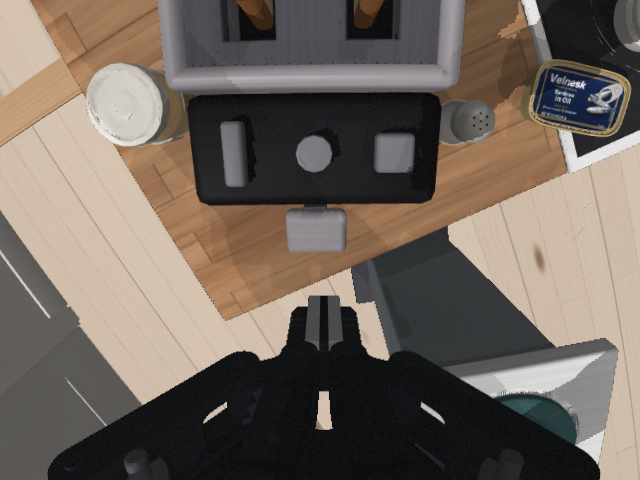

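Wrist view: the lever is at (317,230), bar at (233,153), round at (314,153) and square at (394,153). The model agrees to within 2 mm, and the lever top is about 5 mm down. Now pressing the lever.

```bash
python3 -m jog '{"dp":[[-2,-7,35],[-2,-7,70],[-2,-7,100],[-2,-7,108],[-2,-7,114],[-2,-7,120],[-2,-7,126],[-2,-7,132],[-2,-7,137],[-2,-7,141],[-2,-7,143],[-2,-7,143]],"angular":[[0,0,-0.01],[0,0,-0.01],[0,0,-0.01],[0,0,-0.01],[0,0,-0.01],[0,0,-0.01],[0,0,-0.01],[0,0,-0.01],[0,0,-0.01],[0,0,-0.01],[0,0,-0.01],[0,0,-0.01]],"grip":[-1,-1,-1,-1,-1,-1,-1,-1,-1,-1,-1,-1]}'
python3 -c "
from h import *
go(tw(-.15,0,.096))"
```

```text
t: 4.4
position: [0.4194, 0.2038, 0.0961]
eef_rot: [[0.985, -0.172, -0.0], [-0.172, -0.985, 0.0], [-0.0, -0.0, -1.0]]
wrist_force: [0.8, -0.3, -0.0]
grip_width: -0.002
grasp_force: 0.1
now 4.4 [0.4194 0.2038 0.0961] F [ 0.8 -0.3 -0. ] ang [-0.     0.     0.001]
[0.421 0.202 0.096] dp [1.8 2.  0.1]
```

```bash
python3 -m jog '{"dp":[[0,2,1],[0,2,2],[0,2,2]],"angular":[[0,0,0],[0,0,0],[0,0,0]],"grip":[-1,-1,-1]}'; python3 -m jog '{"dp":[[0,0,1],[0,0,2],[0,0,2]],"angular":[[0,0,0],[0,0,0],[0,0,0]],"grip":[-1,-1,-1]}'
```

```text
t: 4.7
position: [0.4194, 0.2038, 0.0959]
eef_rot: [[0.985, -0.171, 0.002], [-0.171, -0.985, 0.003], [0.001, -0.003, -1.0]]
wrist_force: [-4.0, 1.4, 14.9]
grip_width: -0.002
grasp_force: 7.7
t: 5.0
position: [0.4195, 0.2039, 0.0956]
eef_rot: [[0.985, -0.171, 0.003], [-0.171, -0.985, 0.001], [0.002, -0.002, -1.0]]
wrist_force: [-9.0, -1.9, 34.5]
grip_width: 0.003
grasp_force: 17.9
```

Hard stop reached, with 34 N at z = 0.096. Retracting and checking.

```bash
python3 -m jog '{"dp":[[0,0,-10],[0,0,-40],[0,0,-85],[0,0,-130],[0,0,-147],[0,0,-147],[0,0,-147]],"angular":[[0,0,0],[0,0,0],[0,0,0],[0,0,0],[0,0,0],[0,0,0],[0,0,0]],"grip":[-1,-1,-1,-1,-1,-1,-1]}'
python3 - <<'E'
from h import *
P=camera_params('wrist');p,d=camera('wrist');W=cloud('wrist',d,P)
L=(W.reshape(-1,3)[:,:2]-O)@RT;z=W.reshape(-1,3)[:,2];ok=d.ravel()>0
for lo,hi,xa,xb in((.08,.135,-.17,-.13),(.146,.158,-.12,-.055),(.16,.175,-.06,.14)):
    m=ok&(z>lo)&(z<hi)&(L[:,0]>xa)&(L[:,0]<xb)&(abs(L[:,1])<.1)
    if lo<.1:m&=abs(L[:,1])<.03
    if m.sum()>20:print(lo,m.sum(),np.median(z[m]),np.round(np.percentile(L[m],[1,50,99],axis=0),4).tolist(),cv2.minAreaRect((L[m]*1000).astype(np.float32)))
for nm in('key_bar','key_round','key_square'):
    for o in silhouettes('wrist',nm)[:3]:
        m=o['pixels'].ravel()&ok;print(nm,o['score'],np.round(o['box']),np.round(np.mean(L[m],0),4),np.median(z[m]))
go(tw(-.087,.053,.17),tw(-.087,.053,.144),tw(-.087,-.051,.17))
E
```

```text
t: 5.7
position: [0.4186, 0.2013, 0.2388]
eef_rot: [[0.985, -0.172, -0.0], [-0.172, -0.985, -0.0], [-0.0, 0.0, -1.0]]
wrist_force: [-0.3, 0.1, 0.7]
grip_width: -0.002
grasp_force: 0.0
0.08 1802 0.09503005450286467 [[-0.162, -0.0211], [-0.1473, 0.0007], [-0.1327, 0.0235]] ((-147.33541870117188, 1.20294189453125), (46.061031341552734, 29.902359008789062), 89.98900604248047)
0.146 3995 0.14902483662487684 [[-0.1055, -0.0617], [-0.0858, 0.0006], [-0.067, 0.0593]] ((-85.47724151611328, -1.3651466369628906), (41.56550598144531, 123.33382415771484), 0.9894102215766907)
0.16 22316 0.16405115248280594 [[-0.0482, -0.0797], [-0.0289, 0.0017], [-0.0055, 0.0828]] ((-26.511703491210938, 1.5637054443359375), (44.695560455322266, 169.7965850830078), 0.2660842537879944)
key_bar 0.95 [227. 116. 253. 184.] [-0.0857  0.0522] 0.148853944069954
key_round 0.91 [301. 131. 340. 170.] [-0.0861  0.0013] 0.1490676095659698
key_square 0.85 [379. 131. 422. 171.] [-0.0859 -0.0496] 0.14895662921632297
now 5.9 [0.4183 0.2012 0.2379] F [-0.5  0.3  0.2] ang [0.001 0.003 0.002]
[0.492 0.243 0.17 ] dp [ 65.7 -53.8  67.7]
[0.492 0.243 0.144] dp [ 65.8 -53.8  93.7]
[0.474 0.14  0.17 ] dp [65.6 50.2 67.8]
```

Lever down at 0.095 and the toaster unmoved. Now the bar key.

```bash
python3 -m jog '{"dp":[[33,-27,0],[66,-54,0],[66,-54,40],[66,-54,75],[66,-54,84],[66,-54,88],[66,-54,91],[66,-54,93],[66,-54,94],[66,-54,95],[66,-54,95]],"angular":[[0,0,0],[0,0,0],[0,0,0],[0,0,0],[0,0,0],[0,0,0],[0,0,0],[0,0,0],[0,0,0],[0,0,0],[0,0,0]],"grip":[-1,-1,-1,-1,-1,-1,-1,-1,-1,-1,-1]}'
python3 -c "
from h import *
go(tw(-.087,.053,.144))"
```

```text
t: 7.0
position: [0.4939, 0.2438, 0.1452]
eef_rot: [[0.985, -0.172, 0.002], [-0.172, -0.985, 0.001], [0.002, -0.001, -1.0]]
wrist_force: [-1.2, 0.1, 5.2]
grip_width: -0.0
grasp_force: 2.3
now 7.0 [0.4939 0.2438 0.1452] F [-1.2  0.1  5.2] ang [-0.001 -0.002  0.001]
[0.492 0.243 0.144] dp [-1.6  1.3  1.2]
```

```bash
python3 -m jog '{"dp":[[0,0,1],[0,0,2],[0,0,3],[0,0,3]],"angular":[[0,0,0],[0,0,0],[0,0,0],[0,0,0]],"grip":[-1,-1,-1,-1]}'
```

```text
t: 7.4
position: [0.494, 0.2439, 0.1438]
eef_rot: [[0.985, -0.172, 0.002], [-0.172, -0.985, -0.0], [0.002, -0.0, -1.0]]
wrist_force: [-6.3, -2.3, 21.2]
grip_width: 0.001
grasp_force: 10.3
```

Bottomed at 21 N. Releasing and moving over the square key.

```bash
python3 -m jog '{"dp":[[0,0,-5],[0,0,-30],[0,0,-60],[0,35,-60],[0,70,-60],[0,104,-60],[0,104,-60],[0,104,-60]],"angular":[[0,0,0],[0,0,0],[0,0,0],[0,0,0],[0,0,0],[0,0,0],[0,0,0],[0,0,0]],"grip":[-1,-1,-1,-1,-1,-1,-1,-1]}'
python3 -c "
from h import *
go(tw(-.087,-.051,.17),tw(-.087,-.051,.144))"
```

```text
t: 8.2
position: [0.4759, 0.1401, 0.2013]
eef_rot: [[0.985, -0.174, 0.001], [-0.174, -0.985, -0.0], [0.001, -0.0, -1.0]]
wrist_force: [0.6, 1.5, -1.2]
grip_width: -0.002
grasp_force: 0.0
now 8.2 [0.4759 0.1401 0.2013] F [ 0.6  1.5 -1.2] ang [-0.    -0.001 -0.001]
[0.474 0.14  0.17 ] dp [-1.9  0.1 31.3]
[0.474 0.14  0.144] dp [-1.9  0.1 57.3]
```

```bash
python3 -m jog '{"dp":[[-1,0,25],[-1,0,44],[-1,0,49],[-1,0,53],[-1,0,56],[-1,0,58],[-1,0,59],[-1,0,60],[-1,0,61],[-1,0,61]],"angular":[[0,0,0],[0,0,0],[0,0,0],[0,0,0],[0,0,0],[0,0,0],[0,0,0],[0,0,0],[0,0,0],[0,0,0]],"grip":[-1,-1,-1,-1,-1,-1,-1,-1,-1,-1]}'
```

```text
t: 9.2
position: [0.4746, 0.1422, 0.1437]
eef_rot: [[0.985, -0.172, 0.001], [-0.172, -0.985, -0.001], [0.002, 0.001, -1.0]]
wrist_force: [-12.4, -1.7, 29.3]
grip_width: -0.003
grasp_force: 14.4
```

Square bottomed at 29 N. Releasing and backing off to check.

```bash
python3 -m jog '{"dp":[[0,0,-5],[0,0,-35],[0,0,-75],[-35,-20,-95],[-70,-45,-95],[-75,-52,-95],[-75,-52,-95],[-75,-52,-95]],"angular":[[0,0,0],[0,0,0],[0,0,0],[0,0,0],[0,0,0],[0,0,0],[0,0,0],[0,0,0]],"grip":[-1,-1,-1,-1,-1,-1,-1,-1]}'
python3 - <<'E'
from h import *
P=camera_params('wrist');p,d=camera('wrist');W=cloud('wrist',d,P);cv2.imwrite('pics/w2.png',p[...,::-1])
L=(W.reshape(-1,3)[:,:2]-O)@RT;z=W.reshape(-1,3)[:,2];ok=d.ravel()>0
for nm,xa,xb,y in(('lever',-.16,-.135,0),('bar',-.1,-.075,.053),('round',-.092,-.08,.001),('sq',-.095,-.077,-.05)):
    m=ok&(L[:,0]>xa)&(L[:,0]<xb)&(abs(L[:,1]-y)<.005);print(nm,m.sum(),np.round(np.percentile(z[m],[10,50,90]),4))
for nm in('key_bar','key_round','key_square'):
    for o in silhouettes('wrist',nm)[:1]:
        m=o['pixels'].ravel()&ok;print(nm,o['score'],np.round(np.mean(L[m],0),4),np.median(z[m]))
E
```

```text
t: 10.0
position: [0.4106, 0.2045, 0.2353]
eef_rot: [[0.985, -0.173, 0.001], [-0.173, -0.985, -0.0], [0.001, 0.0, -1.0]]
wrist_force: [-0.3, -0.4, -0.4]
grip_width: 0.002
grasp_force: 0.0
lever 5819 [0.2457 0.297  0.321 ]
bar 671 [0.1483 0.1492 0.1501]
round 337 [0.1484 0.1493 0.1502]
sq 477 [0.1483 0.1493 0.15  ]
key_bar 0.61 [-0.0859  0.0523] 0.1488969537904578
key_round 0.96 [-0.0863  0.0013] 0.14906036720184865
key_square 0.85 [-0.0857 -0.0496] 0.1489470547077387
```

View pics/w2.png

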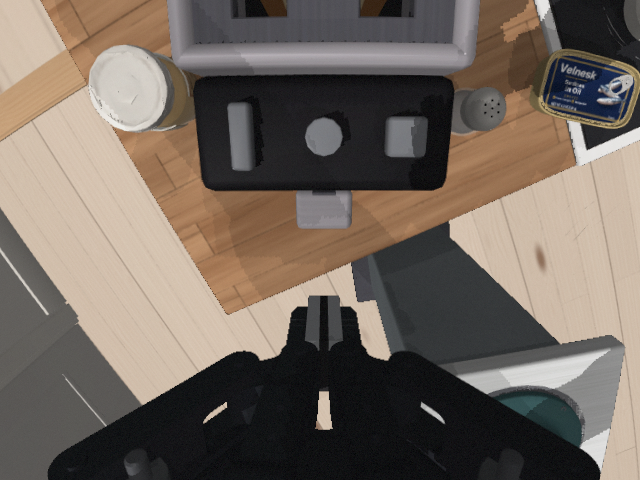

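All three keys are up again (bar 240,136; round 323,136; square 406,136). The lever (325,210) is still low, and the jar, shaker and tin haven't moved.

```bash
python3 -c "
from rig import *
print(sign_off())"
```

```text
the job is handed in; nothing more can be done
None
```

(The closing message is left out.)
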